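# Shift a dish shaker's gated selector into the third slot

## Robot

A 7-joint arm with a two-finger parallel gripper is mounted at the origin on a cart in front of the work surface, level with it; the furniture and walls round the work are solid. World frame = base frame: x ahead of the robot, y to its left, z up, the work surface at z = 0. Lengths are in m, angles in rad, forces in N, time in s.
With the tool pointing down it reaches from about 0.425 to 0.95 m from the base axis. Payload 4.7 kg.
Tool frame: the origin (TCP) lies between the finger pads; the fingertips stand 25 mm ahead of it and the grasp point (between the pads) lies 6 mm ahead of it; x points along the fingers, z is the direction in which the jaws open and shut, and the axes are right-handed (so a half turn about x gives the same grasp; the last joint's range is limited). The gripper opens to 85 mm and grips with 20 to 120 N. Pads are 22 mm wide; open, the fingers measure 114 mm over their backs; the gripper's body (76 mm by 85 mm) begins 54 mm behind the grasp point. The pads swing forward as they close: fully open they stand 13 mm farther back than shut.
Start: joints at [1.096, 0.469, -0.049, 1.532, 0.024, 1.141, -0.082], TCP at [0.291, -0.609, 0.256] pointing down, gripper open.
Joint ranges: [-2.59, 2.59], [-0.33, 1.99], [-1.39, 1.29], [0.1, 2.45], [-1.04, 4.18], [0.21, 1.99], [-2.66, 2.66]. Speed limits (rad/s): [2.57, 2.57, 3.14, 3.14, 3.14, 3.14, 3.14].

## Interface

Orientations are given as a 3x3 rotation matrix whose columns are the frame's x, y, z axes.
In Python, from rig import * gives the robot as it stands. Calls block until the motion is done:
- movep(position, orientation): joint-space move of the TCP to a pose.
- move_l(position, attitude=None, feed=0.15, until_force=None): straight line of the TCP; attitude=None keeps the orientation; feed is the mean speed in m/s. With until_force (N) it stops when the force on the tool has changed by that much, and returns True; else False.
- move_joints(angles): joint-space move.
- command_gripper(opening, newtons=None): finger opening in m; newtons is the grip in N (None keeps the last); returns when the fingers have stopped.
- sleep(seconds).
- inverse_kinematics(position, orientation): joint angles nearest the present ones, or None.
- sense(): the state.
- camera(name): name is "scene" or "top" or "wrist"; returns (picture, depth): 400x640x3 uint8, red, green, blue; 400x640 float32, m along the optical axis (not along the pixel's ray), 0 where there is no reading.
- camera_params(name): a dict with "K" (3x3 intrinsics, pixels), "dist" ([k1, k2, p1, p2, k3] as OpenCV has them; the pictures are not rectified), "position" and "rotation" of the camera in the world; the wrist camera has in their place "tool_from_camera" (4x4, takes a point from camera to tool coordinates, whose origin is the TCP and whose axes are the tool frame's). Camera axes: x right, y down, z forward; pixel columns grow to the right and rows downward; lengths in m; the calibration is good to about 2 mm. A picture is of the moment at which its call begins: read the wrist's pose just before it. camera_params takes no time and is no camera call.
A pose or a line that the arm cannot do raises Unreachable and nothing moves.
- finish_job(): hands the job in, once; it reports no verdict.
The state is a dict: "time_s": time; "joint_pos": joint angles; "qd": joint speeds; "joint_efforts": joint torques, N m; "position": TCP position; "tcp_rot": TCP orientation; "wrist_force": force on the tool from outside, world axes, zero at the start; "ft_torque": the same for the moment, N m; "finger_gap": finger opening in m.
Only numpy, scipy, OpenCV 4.12 (cv2) and the standard library are available. Lean on these libraries where they do the work, as an engineer would, in place of code of your own. Each camera call takes 0.05 s, during which the arm holds its last target. There are 200 camera calls.

## Task

The dish shaker's drive selector stands in its near left slot. With shut fingers, push the black lever knob from its sides, without pinching it: forward to the cross channel, across to the right, then forward fully home into the third slot (far right). Do not let it run into either of the other two slots, and leave the dish on the shaker and the things around it where they are.

Things in the scene. Friction and masses are not known exactly. Their poses are not given: they have to be found in the camera images.
- shaker: dish shaker, fixed: white base 150 x 260 mm, 50 mm high, x -75 to +75, y -70 to +190 mm from its origin, which lies at table height under the middle of the gate. Its x is 'forward' (away from the robot), +y left. Gate block 132 x 124 mm round the origin, 75 mm high. Dish platform centred at y = +128 mm, top 66 mm high, four pegs to 76 mm.
- gate (a point): middle of the H-shaped opening in the bare metal gate plate, 75 mm above the table over the shaker's origin. Two slots run along x at y = +16 (left) and -16 mm (right), joined at x = 0 by the cross channel; round-ended tongues part the slots before and behind it. Engraved dots number the slots: one far left, two near left, three far right, four near right.
- knob (a point): centre of the black lever knob, 36 mm diameter, 48 mm tall, on a 10 mm rod. The lever pivots 20 mm above the table at the shaker's origin; the knob is 130 mm along it, so 150 mm high when upright, moving about 46 mm forward or back and 37 mm to either side. Free travel takes about 2 N at the knob; only the gate's walls and stops resist more. It stays where it is left.
- lever_fore (a joint): forward tilt of the lever, rad: 0 in the cross channel, +0.361 (stop) at the far end of the far slots, -0.361 at the near end of the near slots; about 0.13 m of knob travel per rad. The lever can cross only within about 0.07 of 0 (the round tongues steer it there from about 0.15). Starts between -0.35 and -0.22.
- lever_side (a joint): sideways tilt of the lever, rad: -0.293 (stop) in the left slots, +0.293 (stop) in the right slots; inside a slot the play is about 0.04. About 0.13 m of knob travel per rad.
- dish: clear flat culture dish, 93 mm diameter, 15 mm high, lying loose on the shaker's platform (origin: centre of its underside); leave it alone
- marker: felt marker, 131 mm long, 12 mm thick, lying loose on the table right of the shaker (origin: centre of its underside, length along its y); leave it alone
- bottle: white round bottle, 47 mm diameter, 100 mm high, standing loose left of the shaker (origin: centre of its underside); leave it alone
- tube: cotton-plugged culture tube, 193 mm long along its y, 20 mm thick, lying loose on the table at the left (origin: centre of its underside); leave it alone
- spare_dish: culture dish like the one on the shaker, lying loose on the table at the far right (origin: centre of its underside); leave it alone

How it is judged:
On the way, in this order (a step that is already met when the one before it is completed fails the run):
1. the lever is pushed out of the second slot to the left end of the cross channel (value of joint lever_fore above -0.17 rad and value of joint lever_side below -0.1 rad), for 0.05 s.
2. the lever is across, at the right end of the cross channel (value of joint lever_side above 0.22 rad and value of joint lever_fore below 0.2 rad), for 0.05 s.
At the end, for the whole second after the job is handed in: The lever rests in the third slot: forward tilt above 0.30 rad (the stop is at 0.361) and sideways tilt above 0.22 rad, not moving; dish, spare dish, marker, bottle and tube within 15 mm of where they were (value of joint lever_fore above 0.3 rad and value of joint lever_side above 0.22 rad and velocity of joint lever_fore between -0.05 and 0.05 rad/s and distance of each of dish, marker, bottle, tube, spare_dish from where it was at the start of the episode below 0.015 m); the robot touches nothing.
It fails at once if the lever runs into the first slot (far left) (value of joint lever_fore above 0.2 rad and value of joint lever_side below -0.1 rad).
It fails at once if the lever runs into the fourth slot (near right) (value of joint lever_fore below -0.2 rad and value of joint lever_side above 0.1 rad).
It fails at once if the knob is pinched between the fingers, or moved by pressing on its top, instead of being pushed from its sides (grasp point within 14 mm of the knob's axis while touching it) (horizontal distance between the grasp point and knob below 0.014 m and contact force between the fingers and lever_fore above 0.5 N).
It fails at once if a bystander is knocked or carried (more than 15 mm) (distance of any of dish, marker, bottle, tube, spare_dish from where it was at the start of the episode above 0.015 m).
It also fails if it takes over 56 s, if anything falls off the work surface, if the arm or the gripper's body presses on something with over 40 N, if the wrist force passes 120 N, or if a joint passes its speed limit or range.

## Working session

There is one attempt and no reset: what is moved stays moved. The work goes in short steps, each a Python script; the robot and the scene stay as the last script left them, time stands still between calls to the robot, and variables do not carry over. Pictures are saved under pics/ and viewed, about 8 in all and at most 12, crops included, and the job is handed in when it is done.

```bash
mkdir -p pics; ls
python3 - <<'E'
from rig import *
import cv2,numpy as np
for n in("scene","top"):
    p,d=camera(n); cv2.imwrite(f"pics/{n}0.png",p[:,:,::-1]); np.savez(f"{n}0.npz",p=p,d=d)
    c=camera_params(n); print(n,c)
print(sense())
E
```

```text
pics
scene {'K': array([[420.10788982,   0.        , 320.42318966],
       [  0.        , 420.10788982, 194.73778388],
       [  0.        ,   0.        ,   1.        ]]), 'dist': array([-0.09028225,  0.        ,  0.        ,  0.        ,  0.        ]), 'position': array([-0.02391346,  0.91641609,  0.75563099]), 'rotation': array([[-0.80642717, -0.32201306,  0.49596654],
       [-0.59092847,  0.40780781, -0.69605771],
       [ 0.02188064, -0.8544006 , -0.51915398]])}
top {'K': array([[417.42618298,   0.        , 323.23985114],
       [  0.        , 417.42618298, 200.88115306],
       [  0.        ,   0.        ,   1.        ]]), 'dist': array([-0.03167538,  0.        ,  0.        ,  0.        ,  0.        ]), 'position': array([0.42286861, 0.04835145, 1.05262508]), 'rotation': array([[-0.02702006, -0.98479243,  0.17162108],
       [-0.99914498,  0.0319802 ,  0.02620249],
       [-0.03129249, -0.17076635, -0.98481452]])}
{'time_s': 0.1, 'joint_pos': array([ 1.0960869 ,  0.4693395 , -0.04859533,  1.53358975,  0.02408062,
        1.14101518, -0.08230759]), 'qd': array([ 0.00034335, -0.00369758,  0.00040762, -0.00318382, -0.00174569,
       -0.00079141, -0.00080234]), 'joint_efforts': array([-2.72158431e-04, -5.11517823e+01, -4.71545407e-02, -2.38391089e+01,
        1.08499048e-02,  4.33222813e-03,  3.83761085e-05]), 'position': array([ 0.2908571 , -0.60857294,  0.25537421]), 'tcp_rot': array([[-8.02581069e-04,  9.02255888e-01,  4.31200266e-01],
       [ 1.57433129e-03,  4.31201010e-01, -9.02254515e-01],
       [-9.99998439e-01, -4.52803212e-05, -1.76652345e-03]]), 'wrist_force': array([-0.41896088, -0.21461671,  0.38926197]), 'ft_torque': array([ 0.06824317, -0.04203339,  0.03319877]), 'finger_gap': 0.08528233666050025}
```

View pics/top0.png

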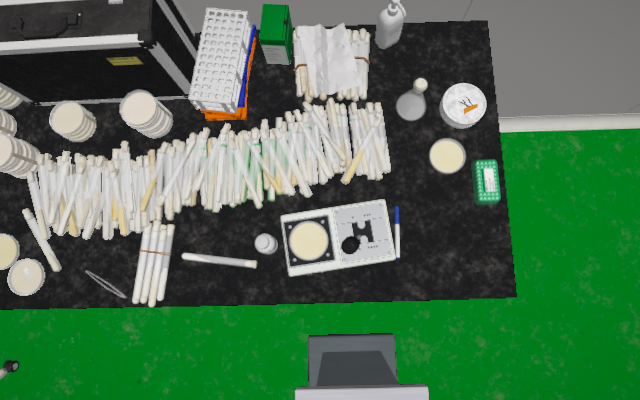

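View pics/scene0.png

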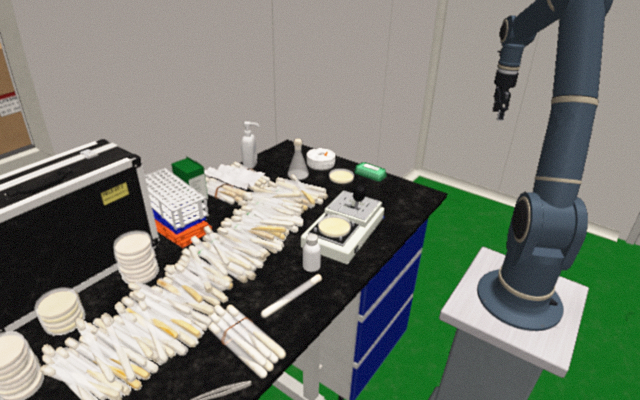

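The top view shows the shaker at about (281..396, 200..275), with the gate H at about (361,232) and the knob at about (350,244). The marker is on the right at (397,232), the bottle at (265,243), and the tube at (219,260). Next I'll measure using depth back-projection.

```bash
cat > h.py <<'E'
import cv2,numpy as np
def cloud(d,c):
    h,w=d.shape; u,v=np.meshgrid(np.arange(w),np.arange(h))
    n=cv2.undistortPoints(np.stack([u,v],-1).reshape(-1,1,2).astype(np.float64),c["K"],np.array(c["dist"])).reshape(h,w,2)
    P=np.dstack([n,np.ones((h,w))])*d[...,None]
    return P@c["rotation"].T+c["position"]
E
python3 - <<'E'
from rig import *
from h import *
f=np.load("top0.npz");p,d=f["p"],f["d"];W=cloud(d,camera_params("top"))
m=np.zeros(d.shape,bool);m[195:282,275:402]=1;m&=d>0
def rect(k,n):
    q=W[k]; r=cv2.minAreaRect((q[:,:2]*1000).astype(np.float32)); print(n,len(q),np.round(r[0],1),np.round(r[1],1),round(r[2],1),"med z",np.median(q[:,2]).round(4)); return r
z=W[...,2]
rect(m&(z>.03),"all"); rect(m&(z>.035)&(z<.09),"base")
u=np.arange(640)[None,:]
g=m&(z>.071)&(z<.085)&(u>325)
rect(g,"gate"); 
k=m&(z>.1);rect(k,"knob");print(W[k].mean(0),z[k].max(),np.median(W[k&(z>z[k].max()-.012)],0))
b=m&(z>.042)&(z<.056);rect(b,"z50")
print("table z",np.median(z[285:295,330:400]))
cv2.imwrite("pics/crop.png",cv2.resize(p[190:290,270:410,::-1],None,fx=5,fy=5,interpolation=cv2.INTER_CUBIC))
E
```

```text
all 6713 [522.   53.6] [195.3 288.6] 1.8 med z 0.0737
base 6443 [522.3  53.3] [195.3 287.6] 2.0 med z 0.0731
gate 2307 [ 5.159e+02 -4.000e-01] [132.  154.7] 7.4 med z 0.0755
knob 259 [484.1  16.3] [35.  41.6] 43.0 med z 0.1621
[0.48258127 0.01690985 0.15948931] 0.1697311602514937 [0.48093015 0.01932933 0.16330789]
z50 1712 [531.2  57.4] [194.9 282.4] 7.3 med z 0.0503
table z 0.0006331298213132497
```

View pics/crop.png

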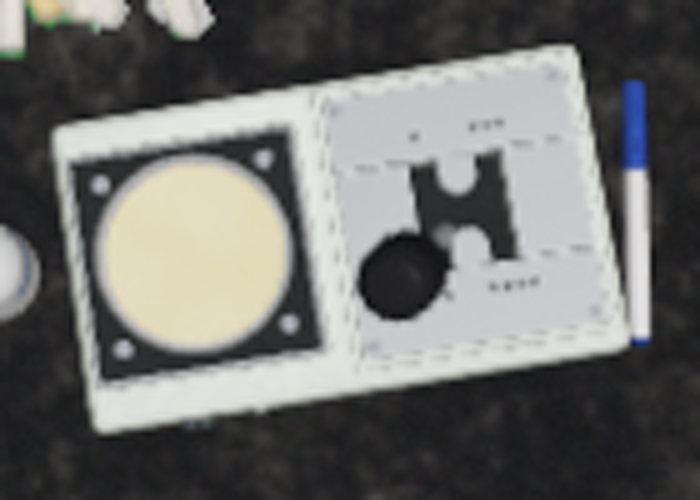

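The crop shows the base corners at (53,130), (575,45), (628,350), (100,433), and the H opening with its centre at about (463,210). The knob is at (402,275), over the near left slot.

Run:
```python
from rig import *
from h import *
c=camera_params("top")
def cast(pts,z):
    px=(np.array(pts,float)+.5)/5-.5+[270,190]
    n=cv2.undistortPoints(px.reshape(-1,1,2),c["K"],c["dist"]).reshape(-1,2)
    r=np.c_[n,np.ones(len(n))]@c["rotation"].T
    return (c["position"]+r*((z-c["position"][2])/r[:,2])[:,None])[:,:2]
B=cast([(53,130),(575,45),(628,350),(100,433)],.05)
print(B, [np.linalg.norm(B[i]-B[i-1]).round(4) for i in range(4)])
y=lambda a,b:np.degrees(np.arctan2(-(b-a)[0],(b-a)[1]))
print("yaw L-R far,near",y(B[1],B[0]),y(B[2],B[3]))
x=lambda a,b:np.degrees(np.arctan2((b-a)[1],(b-a)[0]))
print("yaw sides",x(B[3],B[0]),x(B[2],B[1]))
G=cast([(414,136),(515,284),(463.5,210)],.075);print(G)
t=np.radians(np.mean([y(B[1],B[0]),y(B[2],B[3])])); R=np.array([[np.cos(t),-np.sin(t)],[np.sin(t),np.cos(t)]])
print("origin from base",B.mean(0)-R@[0,.06])
f=np.load("top0.npz");W=cloud(f["d"],c);p=f["p"]
m=(p.max(2)<70)&(W[...,2]>.13);m[:195]=0;m[282:]=0;m[:,:300]=0;m[:,402:]=0
k=W[m&(W[...,2]>.155)];print(len(k),k.mean(0))
K=cast([(402,275)],.155)[0];
for o in (B.mean(0)-R@[0,.06],G[2]): print("knob local",(K-o)@R,(k.mean(0)[:2]-o)@R)
# gate z plane rect
```

```text
[[ 0.56466231  0.18072265]
 [ 0.59837591 -0.07432277]
 [ 0.45075246 -0.09182541]
 [ 0.41879962  0.15978265]] [np.float64(0.1474), np.float64(0.2573), np.float64(0.1487), np.float64(0.2536)]
yaw L-R far,near 7.530081438272633 7.237506318544467
yaw sides 8.169542729664187 6.761579335513962
[[ 0.55292464  0.00664041]
 [ 0.48202866 -0.03760431]
 [ 0.51726465 -0.01515335]]
origin from base [ 0.51585848 -0.01591317]
209 [0.47689283 0.02060086 0.21846464]
knob local [-0.02883045  0.03743081] [-0.03394993  0.04121892]
knob local [-0.03032261  0.036858  ] [-0.03544209  0.04064611]
```

The origin is at about (0.5165, -0.0155) with yaw 7.4°. Knob local is (-0.030, 0.037), which fits the near left slot. Next I'll move in behind it with the jaws shut and check reachability along the planned path.

```bash
cat >> h.py <<'E'
t=np.radians(7.4);O=np.array([.5165,-.0155,0]);S=np.array([[np.cos(t),-np.sin(t),0],[np.sin(t),np.cos(t),0],[0,0,1]])
s=1
def ori(s=s): 
    x=np.array([0,0,-1.]);z=s*S[:,1];return np.c_[x,np.cross(z,x),z]
L=lambda x,y,z:O+S@np.array([x,y,z])
loc=lambda p:(np.asarray(p)-O)@S
E
python3 - <<'E'
from rig import *
from h import *
for s in(1,-1):
    for q in [(-.078,.037,.3),(-.078,.037,.155),(-.03,.037,.155),(0,.1,.155),(0,0,.155),(-.045,-.037,.155),(.03,-.037,.155),(-.02,.09,.25)]:
        j=inverse_kinematics(L(*q),ori(s)); print(s,q,None if j is None else np.round(j,2))
E
```

```text
1 (-0.078, 0.037, 0.3) [ 0.73  0.1  -0.89  1.97  0.08  1.11  1.5 ]
1 (-0.078, 0.037, 0.155) [ 0.7   0.36 -0.98  2.15  0.41  0.83  1.17]
1 (-0.03, 0.037, 0.155) [ 0.62  0.43 -0.91  2.05  0.45  0.87  1.15]
1 (0, 0.1, 0.155) [ 0.51  0.51 -0.98  1.98  0.53  0.93  0.96]
1 (0, 0, 0.155) [ 0.59  0.46 -0.82  1.98  0.43  0.89  1.25]
1 (-0.045, -0.037, 0.155) [ 0.71  0.4  -0.82  2.05  0.39  0.85  1.36]
1 (0.03, -0.037, 0.155) [ 0.6   0.5  -0.77  1.9   0.43  0.92  1.32]
1 (-0.02, 0.09, 0.25) [ 0.64  0.34 -1.05  1.93  0.34  1.07  1.14]
-1 (-0.078, 0.037, 0.3) [ 0.44  0.06 -0.58  1.98  0.04  1.11 -1.6 ]
-1 (-0.078, 0.037, 0.155) [ 0.31  0.25 -0.49  2.16  0.17  0.76 -1.73]
-1 (-0.03, 0.037, 0.155) [ 0.25  0.32 -0.45  2.06  0.19  0.8  -1.75]
-1 (0, 0.1, 0.155) [ 0.2   0.38 -0.55  2.    0.26  0.83 -1.94]
-1 (0, 0, 0.155) [ 0.25  0.36 -0.37  1.99  0.17  0.82 -1.66]
-1 (-0.045, -0.037, 0.155) [ 0.32  0.3  -0.34  2.07  0.14  0.79 -1.55]
-1 (0.03, -0.037, 0.155) [ 0.26  0.41 -0.32  1.91  0.17  0.85 -1.58]
-1 (-0.02, 0.09, 0.25) [ 0.31  0.23 -0.63  1.94  0.16  1.02 -1.83]
```

```bash
sed -i 's/^s=1/s=-1/' h.py
python3 - <<'E'
from rig import *
from h import *
command_gripper(0,40)
movep(L(-.078,.037,.3),ori()); move_l(L(-.078,.037,.155),ori(),.15)
a=sense();print(a["time_s"],a["finger_gap"],loc(a["position"]),a["wrist_force"])
hit=move_l(L(-.045,.037,.155),ori(),.03,until_force=1.2)
a=sense();print(hit,a["time_s"],loc(a["position"]),a["wrist_force"]@S)
p,d=camera("top");np.savez("top1.npz",p=p,d=d);q,_=camera("scene")
w,_=camera("wrist")
i=cv2.resize(p[180:300,270:430],(800,600),interpolation=cv2.INTER_CUBIC);cv2.imwrite("pics/t1.png",i[:,:,::-1])
j=np.vstack([cv2.resize(q[150:270,280:440],(400,300)),cv2.resize(w,(400,250))]);cv2.imwrite("pics/s1.png",j[:,:,::-1])
E
```

```text
4.2583 2.507165558698031e-05 [-0.0773698   0.03699631  0.15563651] [ 0.32242383 -0.23118551 -0.39666784]
True 4.925 [-0.06040469  0.03700992  0.15470707] [-0.2738103   0.47513157  0.0306289 ]
```

View pics/s1.png

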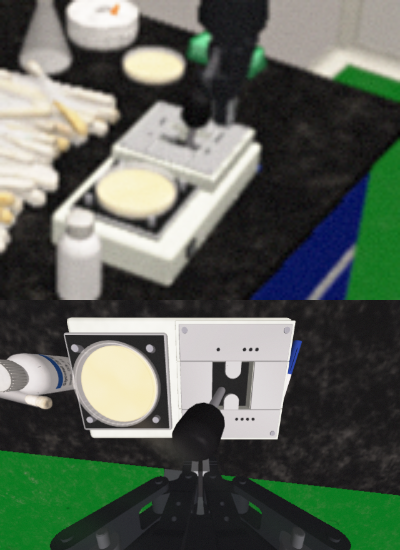

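The views show the shut fingers right behind the knob, aligned with the near left slot. I'll push forward to the cross channel and measure the knob.

```bash
cat >> h.py <<'E'
def knob_look(name,camera,sense,tfc,K,dist):
    a=sense();w,d=camera("wrist");np.savez(name+".npz",p=w,d=d)
    T=np.eye(4);T[:3,:3]=a["tcp_rot"];T[:3,3]=a["position"];C=T@tfc
    W=cloud(d,dict(K=K,dist=np.array(dist),rotation=C[:3,:3],position=C[:3,3]))
    return w,(W-O)@S,a
E
python3 - <<'E'
from rig import *
from h import *
for x in(-.05,-.04,-.032):
    h=move_l(L(x,.037,.155),ori(),.04,until_force=20)
    a=sense();print(h,a["time_s"],loc(a["position"]),a["wrist_force"]@S)
c=camera_params("wrist")
w,P,a=knob_look("w2",camera,sense,c["tool_from_camera"],c["K"],c["dist"])
p,d=camera("top")
W=(cloud(d,camera_params("top"))-O)@S
m=(abs(P[...,0])<.06)&(abs(P[...,1]-.037)<.035)&(P[...,2]>.13)&(P[...,2]<.19)&(P[...,0]>loc(a["position"])[0]+.011)
print("knob wrist",m.sum(),P[m].mean(0),np.percentile(P[m],[2,98],axis=0))
m=(abs(W[...,0])<.06)&(abs(W[...,1]-.037)<.035)&(W[...,2]>.12)&(W[...,2]<.19)&(W[...,0]>loc(a["position"])[0]+.011)
print("knob top",m.sum(),W[m].mean(0),np.percentile(W[m],[2,98],axis=0))
j=np.vstack([cv2.resize(p[180:300,270:430],(400,300)),cv2.resize(w,(400,250))]);cv2.imwrite("pics/s2.png",j[:,:,::-1])
E
```

```text
False 5.5083 [-0.04963524  0.03704329  0.15498364] [-0.32376003  0.68819264  0.13791658]
False 5.9083 [-0.03944538  0.03696913  0.15501365] [-0.70905679  0.01616935  0.38433908]
False 6.2583 [-0.03149739  0.03698546  0.15499538] [ 0.07843895  0.40945791 -0.24047155]
knob wrist 9565 [-0.00529     0.0381481   0.16950617] [[-0.01975928  0.00613067  0.13876698]
 [ 0.01568298  0.06793141  0.18893176]]<stdin>:13: RuntimeWarning: Mean of empty slice.
  ret = um.true_divide(
Traceback (most recent call last):
IndexError: index -1 is out of bounds for axis 0 with size 0
```

Run:
```python
from h import *
cv2.imwrite("pics/w2.png",np.load("w2.npz")["p"][:,:,::-1])
```

```text
(no output)
```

View pics/w2.png

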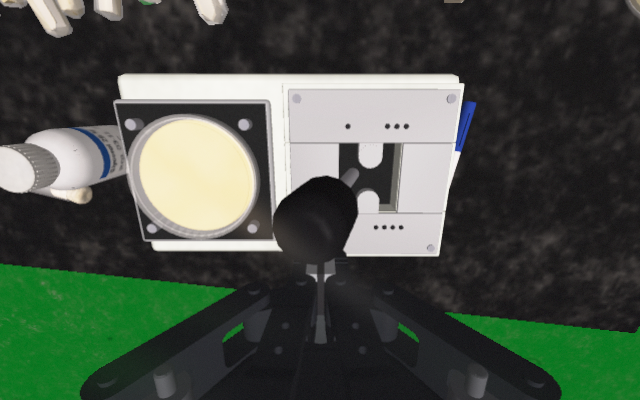

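The rod emerges at (350,178), level with the gap between the tongues (rows 155 and 203), so the lever is in the cross channel and still at the left. Next I'll go round to the left side and push right.

Run:
```python
from rig import *
from h import *
o=ori()
move_l(L(-.05,.037,.155),o,.1);move_l(L(-.055,.04,.235),o,.15);move_l(L(-.002,.1,.235),o,.15);move_l(L(-.002,.1,.155),o,.12)
for y in(.06,.04,.02,.005,-.012):
    h=move_l(L(-.002,y,.155),o,.05,until_force=14)
    a=sense();print(h,a["time_s"],loc(a["position"]),a["wrist_force"]@S)
    if h:break
w,d=camera("wrist");cv2.imwrite("pics/w3.png",w[:,:,::-1])
```

```text
False 9.825 [-0.00222385  0.05972613  0.15480331] [-0.1848248   0.69305291  1.0324102 ]
False 10.375 [-0.00064613  0.03928288  0.15664835] [-0.76500515  0.57339276  9.66841322]
False 10.925 [-0.0016939   0.01925465  0.15520139] [ 0.56145801 -0.21021175  2.11675612]
False 11.375 [-0.00281328  0.00425505  0.15442525] [-0.01579809 -0.03895351 -0.19689282]
True 11.7 [-0.00246723 -0.00355763  0.15453355] [-0.85563959  2.68497401  2.42871143]
```

View pics/w3.png

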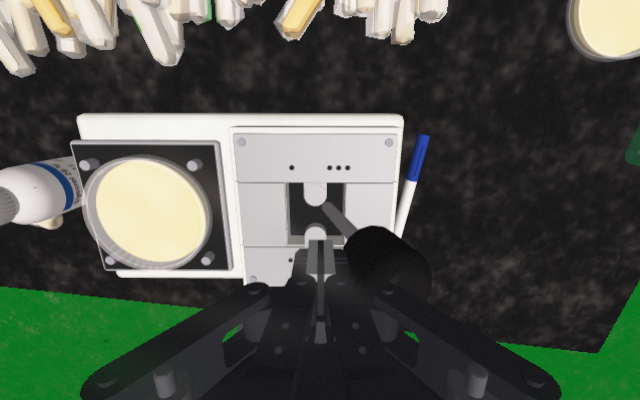

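The lever now leans right, with the rod at the right end of the cross channel at about (332,212) and the stop felt at 14 N. I'll go behind it and push forward home.

Run:
```python
from rig import *
from h import *
o=ori()
move_l(L(-.002,.03,.155),o,.1);move_l(L(-.005,.03,.235),o,.15);move_l(L(-.065,-.037,.235),o,.15);move_l(L(-.065,-.037,.155),o,.12)
for x in(-.03,-.015,0,.01,.025):
    h=move_l(L(x,-.037,.155),o,.05,until_force=15)
    a=sense();print(h,a["time_s"],loc(a["position"]),a["wrist_force"]@S)
    if h and x>-.01:break
move_l(L(-.05,-.037,.155),o,.1);move_l(L(-.065,-.037,.26),o,.15)
w,d=camera("wrist");p,d=camera("top")
W=(cloud(d,camera_params("top"))-O)@S
m=(abs(W[...,0]-.03)<.06)&(abs(W[...,1]+.037)<.05)&(W[...,2]>.11)&(W[...,2]<.18)
print(m.sum(),W[m].mean(0),np.percentile(W[m],[5,95],axis=0)) if m.any() else 0
cv2.imwrite("pics/s4.png",np.hstack([cv2.resize(p[180:300,270:430],(400,300)),cv2.resize(w,(400,300))])[:,:,::-1])
```

```text
False 15.3417 [-0.03008319 -0.0369229   0.15486598] [0.50971565 0.47081581 0.58781066]
False 15.7917 [-0.01436743 -0.036896    0.15497359] [-0.20112549 -0.51303634 -0.12521039]
False 16.2417 [ 0.00059766 -0.03691889  0.15494925] [0.7190433  0.47968852 0.25605611]
False 16.5917 [ 0.01057475 -0.03698406  0.15503799] [ 0.49157478 -0.51404721 -0.14710574]
True 16.975 [ 0.01816632 -0.03693903  0.15355529] [-8.10284434 -0.08350025 11.15035168]
300 [ 0.04556099 -0.03381195  0.1516085 ] [[ 0.02976002 -0.05088299  0.13229893]
 [ 0.06266262 -0.01808836  0.16235956]]
```

View pics/s4.png

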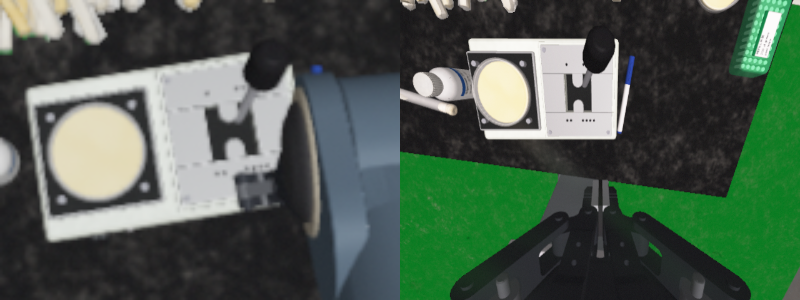

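The knob measures (0.046, -0.034) local, and home should be (0.046, -0.037). The rod lies in the far right slot, and the dish and marker are in place.

Run:
```python
from rig import *
sleep(.3);print(sense()["wrist_force"]);finish_job()
```

```text
[0.79079507 0.36743622 0.2850191 ]
the job is handed in; nothing more can be done
```

I pushed the lever with shut fingers from behind, from the left side and from behind again: near left slot, cross channel, right, then fully home in the third slot. I have handed the job in; it reports no verdict.

**Position:** In the last top view the knob measured (+46, -34) mm from the gate's middle, against (+46, -37) mm expected at the stop. The final push met the stop at the 15 N force limit, at about 17 s of the 56 s allowed.

**Crossing:** I confirmed both ends of the cross channel by eye in the wrist pictures and did not measure the angles there. The sideways push met its stop at 14 N. During that push the upward force briefly read about 10 N, which I put down to the knob's tilted side. The lever did not leave the channel.

**Surroundings:** The dish, marker, bottle and tube look unmoved in the last pictures. This was a check by eye. I did not check the spare dish separately; the arm never went near it. At hand-in the arm was clear of the shaker and the wrist force was under 1 N.

One knob measurement from the top camera failed mid-run because it found no usable depth points on the knob. I used the wrist camera for that check instead.

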